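Wind the worm-driven tilt table down onto its stop and clamp it

ROBOT

A 6-joint arm with a two-finger parallel gripper is mounted at the origin on the work surface. World frame = base frame: x ahead of the robot, y to its left, z up, the work surface at z = 0. Lengths are in m, angles in rad, forces in N, time in s.
With the tool pointing down it reaches from about 0.375 to 0.75 m from the base axis. Payload 9 kg.
Tool frame: the origin (TCP) lies at the very end of the fingers, on their centre line; the grasp point (between the pads) lies 19 mm behind it; z points along the fingers, y is the line along which they close (so a half turn about z gives the same grasp; the last joint's range is limited). The gripper opens to 85 mm and grips with 20 to 120 N. Pads are 22 mm wide; open, the fingers measure 114 mm over their backs; the gripper's body (76 mm by 85 mm) begins 54 mm behind the grasp point. The pads swing forward as they close: fully open they stand 13 mm farther back than shut.
Start: joints at [-1.399, 0.104, 0.097, 1.564, 0, 1.353], TCP at [0.228, -0.555, 0.231] pointing down, gripper open.
Joint ranges: [-2.99, 2.99], [-0.84, 1.86], [-1.1, 1.16], [-1.84, 2.11], [-1.51, 1.56], [-3.14, 3.14]. Speed limits (rad/s): [2.22, 2.22, 2.57, 3.14, 3.14, 3.14].

INTERFACE

Orientations are given as a unit quaternion [w, x, y, z].
In Python, from plant import r gives the robot as it stands.
- The arm moves only by the tool jog_arm, never from a script. Its argument "targets" is a list of rows, each an object with "linear": the shift along the tool's x, y, z as a fraction of full scale, a list of three; "dr": the turn, a rotation vector about the tool's x, y, z as a fraction of full scale, a list of three; "hand": the opening, from -1 (shut) to 1 (fully open). A call has 1 to 12 rows; each row is the pose to reach, as a shift and turn from the pose commanded when the call began, along the tool's axes at that moment; what a row does not reach only later rows make up. Full scale, the value 1, is 80 cm for a shift and 1.5 rad for a turn. A row lasts 1/10 s, in which the tool goes at most 50 mm and 8.59 degrees, less where a joint would pass 70% of its speed; a pose out of reach is approached as far as the arm can. A call with a number of a shift or a turn outside -1 to 1 is refused whole. A call with a gripper value outside its range is refused whole. The fingers move at their own pace and stop on an object; "newtons" is the grip in N (left out, the last holds). Time passes only in rows, so rows that repeat a pose let the fingers close. It gives the time, the measured TCP pose, the force, the opening and the grip force at its end, in the units of the state.
- r.observe(): the state, without advancing time (a new reading comes with each control period).
- r.read_camera(name): name is "scene" or "top"; returns the picture (384x512x3 uint8, red, green, blue); there is no depth.
- r.camera_model(name): a dict with "fx", "fy", "cx", "cy" (pixels), "T" (4x4, takes a point from camera to world coordinates). Camera axes: x right, y up, looking along -z (the intrinsics and any distortion apply to the point x, -y, -z); pixel columns grow to the right and rows downward; lengths in m; the calibration is good to about 2 mm. A picture is of the moment at which its call begins. camera_model takes no time and is no camera call.
- r.sign_off(): hands the job in; it is judged then, once.
The state is a dict: "time_s": time; "joint_positions": joint angles; "dq": joint speeds; "effort": joint torques, N m; "eef_pos": TCP position; "tool_rot": TCP orientation; "force": force on the tool from outside, world axes, zero at the start; "wrist_torque": the same for the moment, N m; "width": finger opening in m; "grip_force": force on a finger pad.
Only numpy, scipy, OpenCV 4.12 (cv2) and the standard library are available. Lean on these libraries where they do the work, as an engineer would, in place of code of your own. Each camera call takes 0.05 s, during which the arm holds its last target. There are 200 camera calls.

TASK

Wind the grinding fixture's tilting plate down one step with its worm crank, many turns clockwise seen from above, until you feel the plate come to bear on the stop screw; leave it bearing snugly there, but do not force it. Then swing the clamp lever clockwise all the way over to its end stop and let go. Do not touch the plate itself, and leave the tools and other things on the bench alone.

Things in the scene. Friction and masses are not known exactly. Their poses are not given: they have to be found in the camera images.
- fixture: Green cast worm-drive fixture fixed to the bench: base 190 x 360 x 14 mm. Origin on the bench, 20 mm to the +y side of the base's centre; z up, x away from the robot at yaw 0. The gearbox (85 x 75 mm, top 110 mm up) stands at +y, the clamp block (50 x 36 mm, top 80 mm up) at -y, the tilting plate between. Place and yaw (up to 0.25 rad) vary.
- tilt_table: Steel plate 135 x 125 x 12 mm, an old hinge bolted on top. Origin on its level axle (along the fixture's y), 55 mm up, mid-thickness; x runs along the plate to its free edge (130 mm out), z is its normal. Starts tilted up 39 to 45 degrees; sinks 12 degrees per crank turn clockwise, so meets the stop (110 mm out) at 2 to 10 degrees, after 2.4 to 3.6 turns. Self-locking.
- stop_seat (a point): Middle of the top of the dark steel boss (30 mm across, top 42 mm above the bench) in which the stop screw stands, under the plate. The screw's 16 mm domed tip stands 11 to 26 mm above this point: a different height each time, not measured, so the plate's arrival has to be felt at the crank.
- crank_axis (a point): Fixed point on the vertical crank axis, at the height of the middle of the handle (158 mm above the bench).
- handle_mid (a point): Middle of the crank's black upright handle: 20 mm across and 50 mm tall, 132 to 182 mm above the bench, 45 mm from the crank axis. It revolves freely on its pin, so a gripper holding it need not turn as it goes round. The top of the crank arm below it is 131 mm above the bench.
- crank (a joint): Crank angle, rad, growing clockwise seen from above, over many turns; at 0 the handle is on the fixture's -x side. Starts at 0 to 3. Friction about 0.12 N m (2.7 N at the handle) until the plate bears on the stop, then the load climbs: 5 to 8 N more at the handle is snug, over 15 N more is forced. From first touch to forced is about 0.45 rad of crank.
- clamp_pivot (a point): Point on the clamp lever's vertical axis, at the height of the middle of its knob (112 mm above the bench).
- clamp_knob (a point): Middle of the upright round knob at the end of the clamp lever: 18 mm across, from 92 to 132 mm above the bench, 65 mm from the lever's axis. The flat lever below it is 14 mm wide with its top 97 mm above the bench.
- clamp (a joint): Clamp lever angle in rad: 0 = loose, lever pointing to the fixture's -y; it grows clockwise seen from above, to 1.4 = clamped at the end stop, lever pointing nearly to the fixture's -x. It starts between 0 and 0.25. Friction about 2 N at the knob; it stays where it is left.
- hammer: Hammer lying on the bench, 300 mm long; leave alone. Origin at the centre of its underside.
- wire_brush: Wire brush, 240 mm long; leave alone. Origin at the centre of its underside.
- spanner: Spanner, 160 mm long, lying flat in front of the fixture; leave alone. Origin at the centre of its underside.
- grind_disc: Worn grinding disc, 115 mm across, 6 mm thick, lying flat; leave alone. Origin at the centre of its underside.
- spray: Spray can, 66 mm across, 190 mm tall, beyond the fixture; leave alone. Origin at the centre of its underside.
- mug: White mug, 82 mm across, 95 mm tall; leave alone. Origin at the centre of its underside.
- offcut: Wood offcut 160 x 45 x 30 mm; leave alone. Origin at the centre of its underside.
- old_hinge: Loose steel hinge leaf 66 x 50 mm, 12 mm thick at its barrel, lying flat; leave alone. Origin at the centre of its underside.

How it is judged:
On the way, in this order (a step that is already met when the one before it is completed fails the run):
1. the plate has been wound onto the stop screw and bears on it (over 15 N) with the clamp lever still loose (contact force between tilt_table and anything else above 15 N and value of joint clamp below 0.5 rad), for 0.2 s.
2. the clamp lever is swung over to its end stop (value of joint clamp above 1.25 rad), for 0.2 s.
At the end, for the whole second after the job is handed in: The plate still bears on the stop screw (over 10 N, within 14 degrees of level) and is at rest, and the clamp lever stands within 0.15 rad of its end stop at 1.4 rad (contact force between tilt_table and anything else above 10 N and value of joint clamp above 1.25 rad and angular speed of tilt_table below 0.02 rad/s and angle between tilt_table's own z axis and vertical below 0.25 rad); the robot touches nothing.
It fails at once if the plate is forced onto the stop (over 220 N on the plate) (contact force between tilt_table and anything else above 220 N).
It fails at once if the robot touches the plate (contact force between tilt_table and the fingers above 3 N or contact force between tilt_table and the arm above 3 N).
It fails at once if a tool or other thing on the bench is moved by more than 25 mm (distance of any of hammer, wire_brush, spanner, grind_disc, spray, mug, offcut, old_hinge from where it was at the start of the episode above 0.025 m).
It also fails if it takes over 72 s, if anything falls off the work surface, if the arm or the gripper's body presses on something with over 40 N, if the wrist force passes 120 N, or if a joint passes its speed limit or range.

## Working session

There is one attempt and no reset: what is moved stays moved. The work goes in short steps, Python scripts to look and compute and a tool call to move; the robot and the scene stay as the last step left them, time stands still between calls to the robot, and variables do not carry over. Pictures are saved under pics/ and viewed, at most 10 in all, crops included, and the job is handed in when it is done.

Besides the shell and the picture viewer there is one more tool, called after "Emit:" as name(argument=value, ...), one argument or row to a line, values as JSON. jog_arm: Moves the arm, as the interface text tells. Shift numbers are shares of 80 cm and turn numbers shares of 1.5 rad, none past 1 either way. Its arguments: {"type":"object","properties":{"targets":{"type":"array"},"newtons":{"type":"number"}},"required":["targets"]}

```bash
mkdir -p pics; ls; python3 - <<'E'
from plant import r
import cv2,numpy as np
np.set_printoptions(precision=4,suppress=True)
for n in("scene","top"):
    cv2.imwrite(f"pics/{n}0.png",r.read_camera(n)[:,:,::-1]); m=r.camera_model(n); print({k:np.array(v) for k,v in m.items()})
print(r.observe())
E
```

```text
pics
{'fx': array(348.4013), 'fy': array(348.4013), 'cx': array(259.8937), 'cy': array(189.0689), 'T': array([[-0.4387, -0.5722,  0.6929,  1.2777],
       [ 0.8985, -0.2897,  0.3296,  0.3359],
       [ 0.0122,  0.7673,  0.6412,  0.8239],
       [ 0.    ,  0.    ,  0.    ,  1.    ]])}
{'fx': array(407.4356), 'fy': array(407.4356), 'cx': array(261.3777), 'cy': array(191.4164), 'T': array([[-0.0112,  0.9933, -0.1153,  0.4227],
       [-0.9999, -0.0118, -0.0052, -0.0238],
       [-0.0065,  0.1153,  0.9933,  1.1554],
       [ 0.    ,  0.    ,  0.    ,  1.    ]])}
{'time_s': 0.1, 'joint_positions': array([-1.3987,  0.1046,  0.0966,  1.5639,  0.    ,  1.3531]), 'dq': array([ 0.0002, -0.0019,  0.0004,  0.0005, -0.0015,  0.0012]), 'effort': array([  0.007 , -55.8208,  50.472 ,   0.0129,  -0.0003,  -0.    ]), 'eef_pos': array([ 0.228 , -0.5547,  0.2306]), 'tool_rot': array([-0.0006,  0.9811,  0.1937,  0.    ]), 'force': array([ 1.0677, -0.3117,  0.0993]), 'wrist_torque': array([ 0.01  ,  0.02  , -0.0217]), 'grip_force': 0.0, 'width': 0.08533362190868196}
```

```bash
python3 - <<'E'
import cv2
a=cv2.imread("pics/top0.png");cv2.imwrite("pics/t1.png",cv2.resize(a,(800,600),interpolation=cv2.INTER_CUBIC))
a=cv2.imread("pics/scene0.png");cv2.imwrite("pics/s1.png",cv2.resize(a,(800,600),interpolation=cv2.INTER_CUBIC))
E
```

```text
(no output)
```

View pics/t1.png

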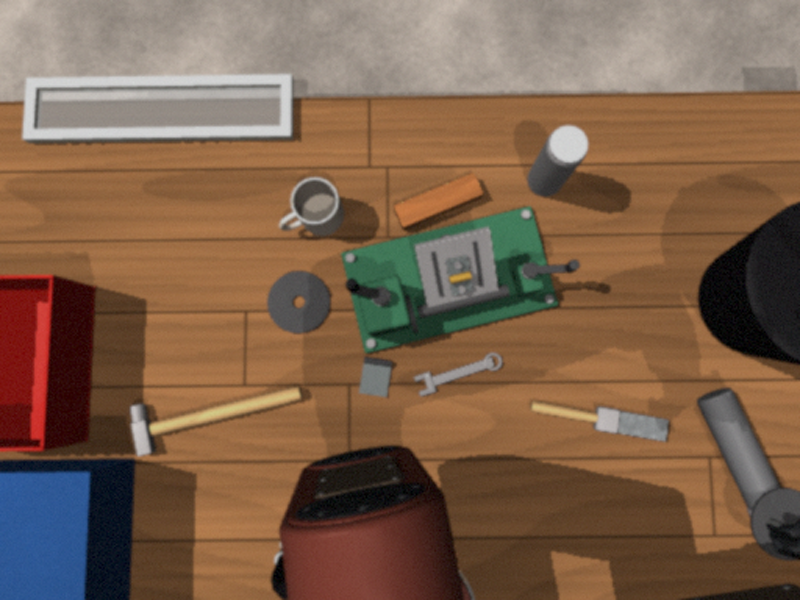

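View pics/s1.png

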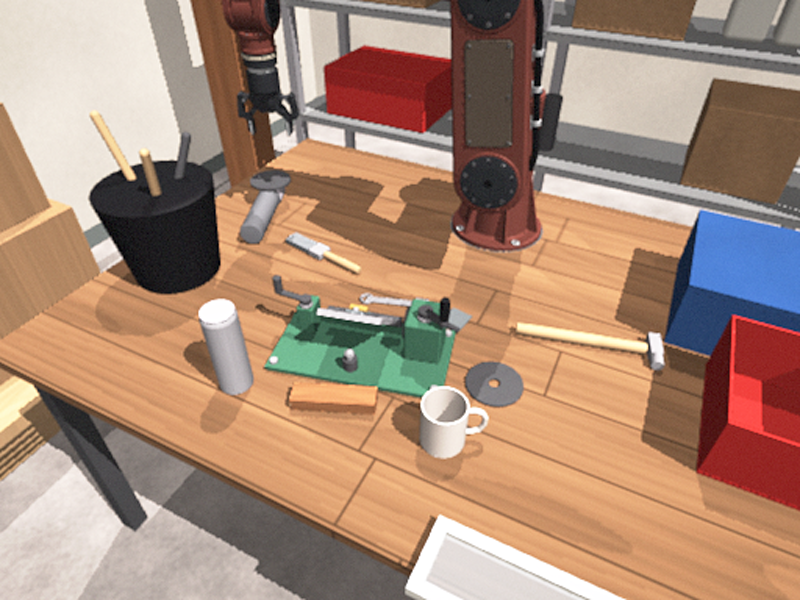

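Top view: the fixture's base corners are at about (344,258), (533,208), (558,305), (368,352) in the 800x600 image. The handle is near (353,286), the crank hub near (383,297), the clamp knob near (572,266) and its pivot near (530,270). I'll enlarge this area.

```bash
python3 - <<'E'
import cv2
a=cv2.imread("pics/top0.png")[120:240,210:370];cv2.imwrite("pics/t2.png",cv2.resize(a,(800,600),interpolation=cv2.INTER_CUBIC))
E
```

```text
(no output)
```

View pics/t2.png

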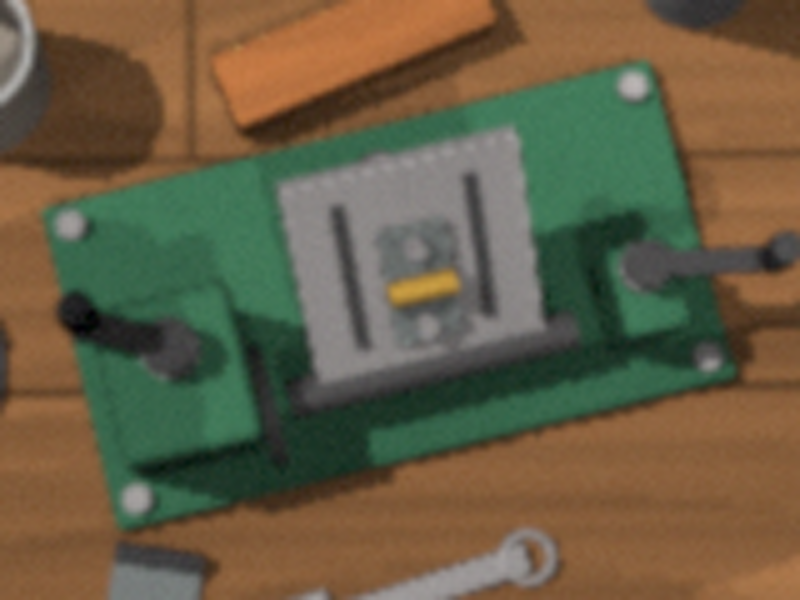

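Crop (x5, offset 210,120): the base corners are (47,213), (650,62), (735,378), (123,528). The handle top is (78,313), hub (172,350), clamp hub (648,266), knob top (782,250).

```bash
cat > h.py <<'E'
import numpy as np
from plant import r
np.set_printoptions(precision=4,suppress=True)
def ray(n,u,v,z):
    m=r.camera_model(n);T=np.array(m["T"])
    d=T[:3,:3]@np.array([(u-m["cx"])/m["fx"],-(v-m["cy"])/m["fy"],-1]);o=T[:3,3]
    return o+d*(z-o[2])/d[2]
def crop(u,v,z): return ray("top",210+u/5-.4,120+v/5-.4,z)
E
python3 - <<'E'
from h import *
C=[crop(*p,.014) for p in((47,213),(650,62),(735,378),(123,528))]
print(np.array(C)); c=sum(C)/4; ey=(C[0]-C[1])+(C[3]-C[2]); ey/=np.linalg.norm(ey); yaw=np.arctan2(-ey[0],ey[1]); print(c,yaw, c-.02*0)
ex=np.array([np.cos(yaw),np.sin(yaw),0]);ey=np.array([-np.sin(yaw),np.cos(yaw),0]); O=c+.02*ey
for n,p in dict(handle=(78,313,.182),hub=(172,350,.131),cpiv=(648,266,.1),knob=(782,250,.132)).items():
    q=crop(*p);print(n,q,"fix",(q-O)@ex,(q-O)@ey)
E
```

```text
[[ 0.6403  0.1018  0.014 ]
 [ 0.7239 -0.2439  0.014 ]
 [ 0.5413 -0.2856  0.014 ]
 [ 0.4611  0.0591  0.014 ]]
[ 0.5916 -0.0921  0.014 ] 0.2329258384064982 [ 0.5916 -0.0921  0.014 ]
handle [0.5591 0.0683 0.182 ] fix 0.005381940215109178 0.14360247813406718
hub [0.5468 0.0255 0.131 ] fix -0.016512826196848237 0.1048042687407693
cpiv [ 0.5919 -0.2226  0.1   ] fix -0.029917622602370998 -0.14700460283642192
knob [ 0.5941 -0.2849  0.132 ] fix -0.04207984493777208 -0.20807735207231956
```

Emit:
jog_arm(
  targets=[
    {"linear":[0.17,-0.14,0],"dr":[0,0,-0.2],"hand":0.3},
    {"linear":[0.679,-0.563,0],"dr":[0,0,-0.787],"hand":0.3},
    {"linear":[0.679,-0.563,0],"dr":[0,0,-0.787],"hand":0.3},
    {"linear":[0.679,-0.563,0],"dr":[0,0,-0.787],"hand":0.3},
    {"linear":[0.679,-0.563,0],"dr":[0,0,-0.787],"hand":0.3},
    {"linear":[0.679,-0.563,0],"dr":[0,0,-0.787],"hand":0.3},
    {"linear":[0.679,-0.563,0],"dr":[0,0,-0.787],"hand":0.3},
    {"linear":[0.679,-0.563,0],"dr":[0,0,-0.787],"hand":0.3},
    {"linear":[0.679,-0.563,0],"dr":[0,0,-0.787],"hand":0.3},
    {"linear":[0.679,-0.563,0],"dr":[0,0,-0.787],"hand":0.3},
    {"linear":[0.679,-0.563,0],"dr":[0,0,-0.787],"hand":0.3},
    {"linear":[0.679,-0.563,0],"dr":[0,0,-0.787],"hand":0.3},
  ],
)

```text
time_s: 1.3
eef_pos: [0.5103, -0.0231, 0.2311]
tool_rot: [0.0, 0.707, 0.707, -0.0]
force: [1.2, -1.7, 0.7]
width: 0.0558
grip_force: 0.0
```

Emit:
jog_arm(
  targets=[
    {"linear":[0.05,0.03,0],"dr":[0,0,0],"hand":0.3},
    {"linear":[0.1,0.055,0],"dr":[0,0,0],"hand":0.3},
    {"linear":[0.1,0.055,0],"dr":[0,0,0],"hand":0.3},
    {"linear":[0.1,0.055,0],"dr":[0,0,0],"hand":0.3},
    {"linear":[0.1,0.055,0],"dr":[0,0,0],"hand":0.3},
  ],
)

```text
time_s: 1.8
eef_pos: [0.5534, 0.054, 0.2311]
tool_rot: [-0.0, 0.707, 0.707, -0.0]
force: [0.6, -0.9, -0.1]
width: 0.0559
grip_force: 0.0
```

```bash
python3 - <<'E'
from h import *
import cv2
o=r.observe();print(o["eef_pos"],o["force"],o["joint_positions"])
a=r.read_camera("scene")[150:270,160:320,::-1]
cv2.imwrite("pics/s2.png",cv2.resize(a,(800,600),interpolation=cv2.INTER_CUBIC))
m=r.camera_model("scene");T=np.linalg.inv(np.array(m["T"]))
for p in ([.5591,.0683,.182],[.5591,.0683,.132],[.5468,.0255,.131],[.5941,-.2849,.132]):
    c=T@np.r_[p,1];u=m["cx"]+m["fx"]*c[0]/-c[2];v=m["cy"]+m["fy"]*c[1]/c[2]
    print((u-160+.4)*5,(v-150+.4)*5)
E
```

```text
[0.5534 0.054  0.2311] [ 0.5953 -0.8909 -0.1434] [-0.1378 -0.0295 -0.0398  1.561  -0.0004  1.4341]
618.405381164584 203.87855165083747
613.7364046195348 268.56726203154847
556.5460576538094 236.10861407186374
87.93957191216276 134.9259262822302
```

View pics/s2.png

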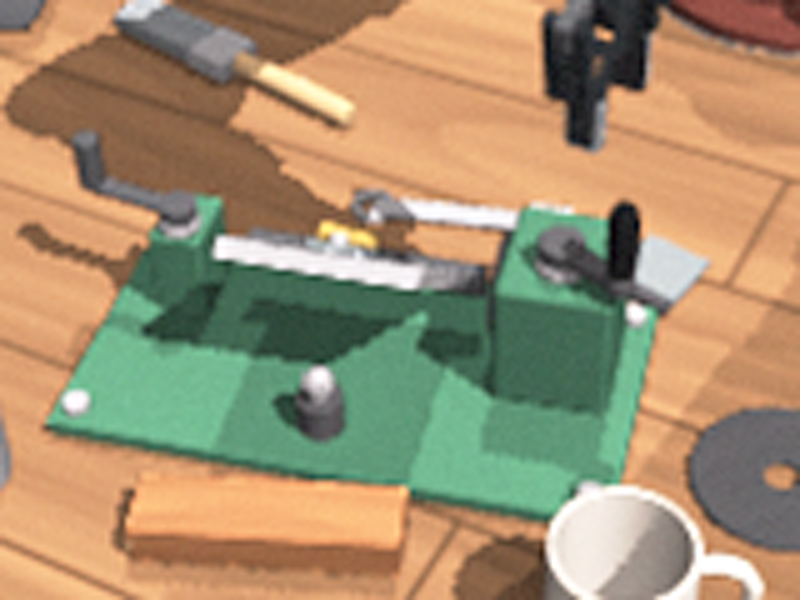

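Scene crop: handle top at about (625,207) against a predicted (618,204), so the estimate is good to about 3 mm. The clamp knob matches. Moving over the handle, then down.

Emit:
jog_arm(
  targets=[
    {"linear":[0.02,0.007,0],"dr":[0,0,0],"hand":0.3},
    {"linear":[0.02,0.007,0.03],"dr":[0,0,0],"hand":0.3},
    {"linear":[0.02,0.007,0.06],"dr":[0,0,0],"hand":0.3},
    {"linear":[0.02,0.007,0.09],"dr":[0,0,0],"hand":0.3},
    {"linear":[0.02,0.007,0.107],"dr":[0,0,0],"hand":0.3},
    {"linear":[0.02,0.007,0.107],"dr":[0,0,0],"hand":0.3},
    {"linear":[0.02,0.007,0.107],"dr":[0,0,0],"hand":0.3},
  ],
)

```text
time_s: 2.55
eef_pos: [0.5596, 0.0701, 0.1466]
tool_rot: [0.0, 0.708, 0.707, 0.0]
force: [-0.0, 0.1, 0.4]
width: 0.0555
grip_force: 0.0
```

```bash
python3 - <<'E'
from h import *
import cv2
a=r.read_camera("scene")[150:270,220:380,::-1]; b=r.read_camera("top")[120:240,180:340,::-1]
cv2.imwrite("pics/s3.png",np.hstack([cv2.resize(x,(400,300),interpolation=cv2.INTER_CUBIC) for x in(a,b)]))
E
```

```text
(no output)
```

View pics/s3.png

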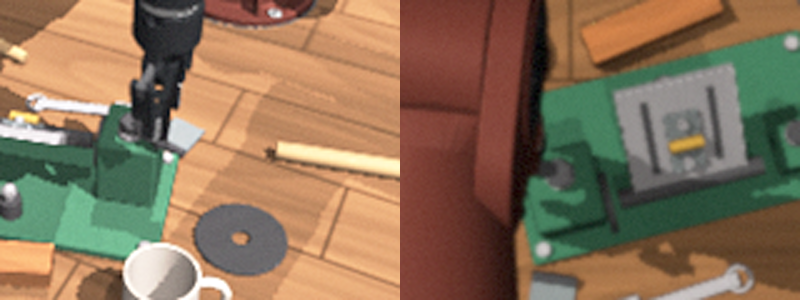

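The fingers straddle the handle near (158,140) in the left crop with no contact force. Closing.

Emit:
jog_arm(
  targets=[
    {"linear":[0,0,0],"dr":[0,0,0],"hand":-1},
    {"linear":[0,0,0],"dr":[0,0,0],"hand":-1},
    {"linear":[0,0,0],"dr":[0,0,0],"hand":-1},
    {"linear":[0,0,0],"dr":[0,0,0],"hand":-1},
    {"linear":[0,0,0],"dr":[0,0,0],"hand":-1},
    {"linear":[0,0,0],"dr":[0,0,0],"hand":-1},
  ],
  newtons=50,
)

```text
time_s: 3.25
eef_pos: [0.5602, 0.0708, 0.1468]
tool_rot: [0.001, 0.707, 0.707, 0.001]
force: [1.9, 0.3, 5.9]
width: 0.018
grip_force: 48.8
```

Emit:
jog_arm(
  targets=[
    {"linear":[-0.006,0.0134,0],"dr":[0,0,0],"hand":-1},
    {"linear":[-0.0153,0.0248,0],"dr":[0,0,0],"hand":-1},
    {"linear":[-0.0271,0.0334,0],"dr":[0,0,0],"hand":-1},
    {"linear":[-0.0409,0.0386,0],"dr":[0,0,0],"hand":-1},
  ],
)

```text
time_s: 3.65
eef_pos: [0.5937, 0.0396, 0.1471]
tool_rot: [0.001, 0.707, 0.708, 0.004]
force: [14.6, 7.8, -0.9]
width: 0.0186
grip_force: 48.9
```

```bash
python3 - <<'E'
from h import *
o=r.observe();print(o)
E
```

```text
{'time_s': 3.65, 'joint_positions': array([-0.1554,  0.0795, -0.0814,  1.4031,  0.0046,  1.4141]), 'dq': array([-0.1864,  0.099 ,  0.1006, -0.0005, -0.0142, -0.1803]), 'effort': array([ -2.7658, -53.784 ,  43.8875,   6.2594,  -3.099 ,   0.2916]), 'eef_pos': array([0.5937, 0.0396, 0.1471]), 'tool_rot': array([0.0014, 0.7066, 0.7076, 0.0039]), 'force': array([14.5878,  7.819 , -0.8985]), 'wrist_torque': array([ 1.5987, -2.979 , -0.053 ]), 'grip_force': 48.93664335832, 'width': 0.018628335589311148}
```

```bash
cat >> h.py <<'E'
def arc(cmd,c,th0,step,n,R=.045):
    for k in range(n):
        t=np.radians(th0-step*k);p=np.array(c)+R*np.array([np.cos(t),np.sin(t)])
        d=(p-cmd)/.8;print(round(th0-step*k,1),"[%.4f, %.4f, 0]"%(d[1],d[0]))
    print("cmd after",p)
E
python3 - <<'E'
from h import *
arc(np.array([.5905,.0375]),(.55,.0265),0,15,8)
E
```

```text
0 [-0.0137, 0.0056, 0]
-15 [-0.0283, 0.0037, 0]
-30 [-0.0419, -0.0019, 0]
-45 [-0.0535, -0.0109, 0]
-60 [-0.0625, -0.0225, 0]
-75 [-0.0681, -0.0361, 0]
-90 [-0.0700, -0.0506, 0]
-105 [-0.0681, -0.0652, 0]
cmd after [ 0.5384 -0.017 ]
```

Emit:
jog_arm(
  targets=[
    {"linear":[-0.0137,0.0056,0],"dr":[0,0,0],"hand":-1},
    {"linear":[-0.0283,0.0037,0],"dr":[0,0,0],"hand":-1},
    {"linear":[-0.0419,-0.0019,0],"dr":[0,0,0],"hand":-1},
    {"linear":[-0.0535,-0.0109,0],"dr":[0,0,0],"hand":-1},
    {"linear":[-0.0625,-0.0225,0],"dr":[0,0,0],"hand":-1},
    {"linear":[-0.0681,-0.0361,0],"dr":[0,0,0],"hand":-1},
    {"linear":[-0.07,-0.0506,0],"dr":[0,0,0],"hand":-1},
  ],
)

```text
time_s: 4.35
eef_pos: [0.5503, -0.0186, 0.1467]
tool_rot: [0.001, 0.707, 0.707, 0.001]
force: [2.8, 4.0, 4.6]
width: 0.0185
grip_force: 49.8
```

```bash
python3 - <<'E'
from h import *
arc(np.array([.55,-.0185]),(.5502,.0268),-110,20,12)
E
```

```text
-110 [0.0038, -0.0190, 0]
-130 [0.0135, -0.0359, 0]
-150 [0.0285, -0.0485, 0]
-170 [0.0469, -0.0551, 0]
-190 [0.0664, -0.0551, 0]
-210 [0.0847, -0.0485, 0]
-230 [0.0997, -0.0359, 0]
-250 [0.1095, -0.0190, 0]
-270 [0.1129, 0.0002, 0]
-290 [0.1095, 0.0195, 0]
-310 [0.0997, 0.0364, 0]
-330 [0.0848, 0.0490, 0]
cmd after [0.5892 0.0493]
```

Emit:
jog_arm(
  targets=[
    {"linear":[0.0038,-0.019,0],"dr":[0,0,0],"hand":-1},
    {"linear":[0.0135,-0.0359,0],"dr":[0,0,0],"hand":-1},
    {"linear":[0.0285,-0.0485,0],"dr":[0,0,0],"hand":-1},
    {"linear":[0.0469,-0.0551,0],"dr":[0,0,0],"hand":-1},
    {"linear":[0.0664,-0.0551,0],"dr":[0,0,0],"hand":-1},
    {"linear":[0.0847,-0.0485,0],"dr":[0,0,0],"hand":-1},
    {"linear":[0.0997,-0.0359,0],"dr":[0,0,0],"hand":-1},
    {"linear":[0.1095,-0.019,0],"dr":[0,0,0],"hand":-1},
    {"linear":[0.1129,0.0002,0],"dr":[0,0,0],"hand":-1},
    {"linear":[0.1095,0.0195,0],"dr":[0,0,0],"hand":-1},
    {"linear":[0.0997,0.0364,0],"dr":[0,0,0],"hand":-1},
    {"linear":[0.0848,0.049,0],"dr":[0,0,0],"hand":-1},
  ],
)

```text
time_s: 5.55
eef_pos: [0.5896, 0.0505, 0.1466]
tool_rot: [0.0, 0.707, 0.707, 0.0]
force: [-5.8, 0.8, 10.3]
width: 0.0184
grip_force: 50.9
```

```bash
python3 - <<'E'
from h import *
arc(np.array([.5892,.0493]),(.5502,.0268),10,20,12)
E
```

```text
10 [-0.0184, 0.0066, 0]
-10 [-0.0379, 0.0066, 0]
-30 [-0.0562, -0.0000, 0]
-50 [-0.0712, -0.0126, 0]
-70 [-0.0810, -0.0295, 0]
-90 [-0.0844, -0.0487, 0]
-110 [-0.0810, -0.0680, 0]
-130 [-0.0712, -0.0849, 0]
-150 [-0.0562, -0.0975, 0]
-170 [-0.0379, -0.1041, 0]
-190 [-0.0184, -0.1041, 0]
-210 [0.0000, -0.0975, 0]
cmd after [0.5112 0.0493]
```

Emit:
jog_arm(
  targets=[
    {"linear":[-0.0184,0.0058,-0.001],"dr":[0,0,0],"hand":-1},
    {"linear":[-0.0379,0.0058,-0.0015],"dr":[0,0,0],"hand":-1},
    {"linear":[-0.0562,-0.0008,-0.0015],"dr":[0,0,0],"hand":-1},
    {"linear":[-0.0712,-0.0132,-0.0015],"dr":[0,0,0],"hand":-1},
    {"linear":[-0.081,-0.03,-0.0015],"dr":[0,0,0],"hand":-1},
    {"linear":[-0.0844,-0.0491,-0.0015],"dr":[0,0,0],"hand":-1},
    {"linear":[-0.081,-0.0684,-0.0015],"dr":[0,0,0],"hand":-1},
    {"linear":[-0.0712,-0.0853,-0.0015],"dr":[0,0,0],"hand":-1},
    {"linear":[-0.0562,-0.0978,-0.0015],"dr":[0,0,0],"hand":-1},
    {"linear":[-0.0379,-0.1044,-0.0015],"dr":[0,0,0],"hand":-1},
    {"linear":[-0.0184,-0.1044,-0.0015],"dr":[0,0,0],"hand":-1},
    {"linear":[0.0,-0.0978,-0.0015],"dr":[0,0,0],"hand":-1},
  ],
)

```text
time_s: 6.75
eef_pos: [0.5118, 0.0495, 0.1469]
tool_rot: [0.002, 0.708, 0.707, 0.0]
force: [14.6, -10.4, -6.3]
width: 0.0182
grip_force: 50.0
```

```bash
python3 - <<'E'
from h import *
arc(np.array([.5110,.0493]),(.55,.0268),-230,20,9)
E
```

```text
-230 [0.0150, 0.0126, 0]
-250 [0.0247, 0.0295, 0]
-270 [0.0281, 0.0488, 0]
-290 [0.0247, 0.0680, 0]
-310 [0.0150, 0.0849, 0]
-330 [0.0000, 0.0975, 0]
-350 [-0.0184, 0.1041, 0]
-370 [-0.0379, 0.1041, 0]
-390 [-0.0562, 0.0975, 0]
cmd after [0.589  0.0043]
```

```bash
python3 - <<'E'
from h import *
arc(np.array([.5110,.0493]),(.551,.0265),-230,20,8,.0435)
E
```

```text
-230 [0.0132, 0.0150, 0]
-250 [0.0226, 0.0314, 0]
-270 [0.0259, 0.0500, 0]
-290 [0.0226, 0.0686, 0]
-310 [0.0132, 0.0850, 0]
-330 [-0.0013, 0.0971, 0]
-350 [-0.0191, 0.1035, 0]
-370 [-0.0379, 0.1035, 0]
cmd after [0.5938 0.0189]
```

Emit:
jog_arm(
  targets=[
    {"linear":[0.0132,0.015,0],"dr":[0,0,0],"hand":-1},
    {"linear":[0.0226,0.0314,0.0005],"dr":[0,0,0],"hand":-1},
    {"linear":[0.0259,0.05,0.0005],"dr":[0,0,0],"hand":-1},
    {"linear":[0.0226,0.0686,0.0005],"dr":[0,0,0],"hand":-1},
    {"linear":[0.0132,0.085,0.0005],"dr":[0,0,0],"hand":-1},
    {"linear":[-0.0013,0.0971,0.0005],"dr":[0,0,0],"hand":-1},
    {"linear":[-0.0191,0.1035,0.0005],"dr":[0,0,0],"hand":-1},
    {"linear":[-0.0285,0.104,0.0005],"dr":[0,0,0],"hand":-1},
    {"linear":[-0.0379,0.1035,0.0005],"dr":[0,0,0],"hand":-1},
  ],
)

```text
time_s: 7.65
eef_pos: [0.5954, 0.0196, 0.147]
tool_rot: [0.001, 0.707, 0.707, 0.001]
force: [7.7, 1.1, 0.2]
width: 0.0186
grip_force: 51.0
```

```bash
python3 - <<'E'
from h import *
arc(np.array([.5938,.0189]),(.551,.0265),-15,5,8,.0435)
E
```

```text
-15 [-0.0046, -0.0010, 0]
-20 [-0.0091, -0.0024, 0]
-25 [-0.0135, -0.0042, 0]
-30 [-0.0177, -0.0064, 0]
-35 [-0.0217, -0.0090, 0]
-40 [-0.0255, -0.0118, 0]
-45 [-0.0289, -0.0151, 0]
-50 [-0.0322, -0.0185, 0]
cmd after [ 0.579  -0.0068]
```

```bash
python3 - <<'E'
from h import *
from scipy.optimize import least_squares as L
P=np.array([[.5602,.0708],[.5937,.0396],[.5503,-.0186],[.5896,.0505],[.5118,.0495],[.5954,.0196]])
F=np.array([[1.9,.3],[14.6,7.8],[2.8,4],[-5.8,.8],[14.6,-10.4],[7.7,1.1]])
for fix in (0,1):
    f=lambda q:(lambda H:np.hypot(*(H-q[:2]).T)-(.045 if fix else q[3]))(P+F*q[2]*1e-4)
    s=L(f,[.55,.027,.5,.045]);print(s.x,s.fun)
E
```

```text
[0.5512 0.0266 0.3559 0.045 ] [ 0.0001 -0.      0.0001  0.     -0.0001 -0.    ]
[0.5513 0.0266 0.3734 0.045 ] [ 0.0001 -0.      0.0001 -0.     -0.     -0.    ]
```

```bash
python3 - <<'E'
from h import *
c=(.5512,.0266)
arc(np.array([.5938,.0189]),c,-20,10,6)
q=np.radians(-70); arc(np.array(c)+.045*np.array([np.cos(q),np.sin(q)]),c,-75,5,3)
E
```

```text
-20 [-0.0096, -0.0004, 0]
-30 [-0.0185, -0.0045, 0]
-40 [-0.0265, -0.0102, 0]
-50 [-0.0335, -0.0171, 0]
-60 [-0.0391, -0.0251, 0]
-70 [-0.0432, -0.0340, 0]
cmd after [ 0.5666 -0.0157]
-75 [-0.0015, -0.0047, 0]
-80 [-0.0025, -0.0095, 0]
-85 [-0.0032, -0.0143, 0]
cmd after [ 0.5551 -0.0182]
```

Emit:
jog_arm(
  targets=[
    {"linear":[-0.0096,-0.0004,0],"dr":[0,0,0],"hand":-1},
    {"linear":[-0.0185,-0.0045,0],"dr":[0,0,0],"hand":-1},
    {"linear":[-0.0265,-0.0102,0],"dr":[0,0,0],"hand":-1},
    {"linear":[-0.0335,-0.0171,0],"dr":[0,0,0],"hand":-1},
    {"linear":[-0.0391,-0.0251,0],"dr":[0,0,0],"hand":-1},
    {"linear":[-0.0432,-0.034,0],"dr":[0,0,0],"hand":-1},
  ],
)

```text
time_s: 8.25
eef_pos: [0.5659, -0.0159, 0.1468]
tool_rot: [0.001, 0.707, 0.707, -0.0]
force: [2.7, -1.6, 5.5]
width: 0.0182
grip_force: 51.4
```

```bash
cat >> h.py <<'E'
C=np.array([.5512,.0266])
def nxt(th,step=5,n=3):
    "th: commanded angle now; show tangential drag and next rows"
    o=r.observe();p=o["eef_pos"][:2]+o["force"][:2]*3.6e-5-C;t=np.arctan2(p[1],p[0])
    F=o["force"];print("th",np.degrees(t),"drag",-(F[0]*np.sin(t)-F[1]*np.cos(t)),"rad",F[0]*np.cos(t)+F[1]*np.sin(t),"fz",F[2],"cmdz?",o["eef_pos"][2],"t",o["time_s"])
    q=np.radians(th);arc(C+.045*np.array([np.cos(q),np.sin(q)]),C,th-step,step,n)
E
python3 -c "
from h import *
nxt(-70)"
```

```text
th -70.76787276633759 drag 2.0439239034939884 rad 2.3734046640184783 fz 5.509791447778812 cmdz? 0.14681022562359267 t 8.25
-75 [-0.0015, -0.0047, 0]
-80 [-0.0025, -0.0095, 0]
-85 [-0.0032, -0.0143, 0]
cmd after [ 0.5551 -0.0182]
```

```bash
python3 - <<'E'
from h import *
for th in range(-70,-430,-15):
    q=np.radians(th);a=C+.045*np.array([np.cos(q),np.sin(q)]);s=f"{th}->{th-15} "
    for k in(5,10,15):
        q=np.radians(th-k);d=(C+.045*np.array([np.cos(q),np.sin(q)])-a)/.8;s+="[%.4f,%.4f] "%(d[1],d[0])
    q=np.radians(th-15);print(s,"drag=%.2fFx%+.2fFy"%(-np.sin(q),np.cos(q)))
E
```

```text
-70->-85 [-0.0015,-0.0047] [-0.0025,-0.0095] [-0.0032,-0.0143]  drag=1.00Fx+0.09Fy
-85->-100 [-0.0002,-0.0049] [0.0000,-0.0098] [0.0006,-0.0147]  drag=0.98Fx-0.17Fy
-100->-115 [0.0011,-0.0048] [0.0025,-0.0095] [0.0044,-0.0140]  drag=0.91Fx-0.42Fy
-115->-130 [0.0023,-0.0044] [0.0049,-0.0085] [0.0079,-0.0124]  drag=0.77Fx-0.64Fy
-130->-145 [0.0033,-0.0036] [0.0069,-0.0069] [0.0108,-0.0099]  drag=0.57Fx-0.82Fy
-145->-160 [0.0041,-0.0026] [0.0085,-0.0049] [0.0130,-0.0068]  drag=0.34Fx-0.94Fy
-160->-175 [0.0047,-0.0015] [0.0095,-0.0025] [0.0143,-0.0032]  drag=0.09Fx-1.00Fy
-175->-190 [0.0049,-0.0002] [0.0098,0.0000] [0.0147,0.0006]  drag=-0.17Fx-0.98Fy
-190->-205 [0.0048,0.0011] [0.0095,0.0025] [0.0140,0.0044]  drag=-0.42Fx-0.91Fy
-205->-220 [0.0044,0.0023] [0.0085,0.0049] [0.0124,0.0079]  drag=-0.64Fx-0.77Fy
-220->-235 [0.0036,0.0033] [0.0069,0.0069] [0.0099,0.0108]  drag=-0.82Fx-0.57Fy
-235->-250 [0.0026,0.0041] [0.0049,0.0085] [0.0068,0.0130]  drag=-0.94Fx-0.34Fy
-250->-265 [0.0015,0.0047] [0.0025,0.0095] [0.0032,0.0143]  drag=-1.00Fx-0.09Fy
-265->-280 [0.0002,0.0049] [0.0000,0.0098] [
[... 174 characters left out ...]
0.0124]  drag=-0.77Fx+0.64Fy
-310->-325 [-0.0033,0.0036] [-0.0069,0.0069] [-0.0108,0.0099]  drag=-0.57Fx+0.82Fy
-325->-340 [-0.0041,0.0026] [-0.0085,0.0049] [-0.0130,0.0068]  drag=-0.34Fx+0.94Fy
-340->-355 [-0.0047,0.0015] [-0.0095,0.0025] [-0.0143,0.0032]  drag=-0.09Fx+1.00Fy
-355->-370 [-0.0049,0.0002] [-0.0098,0.0000] [-0.0147,-0.0006]  drag=0.17Fx+0.98Fy
-370->-385 [-0.0048,-0.0011] [-0.0095,-0.0025] [-0.0140,-0.0044]  drag=0.42Fx+0.91Fy
-385->-400 [-0.0044,-0.0023] [-0.0085,-0.0049] [-0.0124,-0.0079]  drag=0.64Fx+0.77Fy
-400->-415 [-0.0036,-0.0033] [-0.0069,-0.0069] [-0.0099,-0.0108]  drag=0.82Fx+0.57Fy
-415->-430 [-0.0026,-0.0041] [-0.0049,-0.0085] [-0.0068,-0.0130]  drag=0.94Fx+0.34Fy
```

Emit:
jog_arm(
  targets=[
    {"linear":[-0.0015,-0.0047,0],"dr":[0,0,0],"hand":-1},
    {"linear":[-0.0025,-0.0095,0],"dr":[0,0,0],"hand":-1},
    {"linear":[-0.0032,-0.0143,0],"dr":[0,0,0],"hand":-1},
  ],
)

```text
time_s: 8.55
eef_pos: [0.5543, -0.0182, 0.1468]
tool_rot: [0.0, 0.707, 0.707, -0.0]
force: [1.4, -1.6, 5.0]
width: 0.0182
grip_force: 51.5
```

Drag 1.3 N, so still free.

Emit:
jog_arm(
  targets=[
    {"linear":[-0.0002,-0.0049,0],"dr":[0,0,0],"hand":-1},
    {"linear":[0,-0.0098,0],"dr":[0,0,0],"hand":-1},
    {"linear":[0.0006,-0.0147,0],"dr":[0,0,0],"hand":-1},
  ],
)

```text
time_s: 8.85
eef_pos: [0.5424, -0.0175, 0.1468]
tool_rot: [0.0, 0.707, 0.707, -0.0]
force: [1.6, -1.3, 6.9]
width: 0.0183
grip_force: 51.5
```

Emit:
jog_arm(
  targets=[
    {"linear":[0.0011,-0.0048,0],"dr":[0,0,0],"hand":-1},
    {"linear":[0.0025,-0.0095,0],"dr":[0,0,0],"hand":-1},
    {"linear":[0.0044,-0.014,0],"dr":[0,0,0],"hand":-1},
  ],
)

```text
time_s: 9.15
eef_pos: [0.5312, -0.0138, 0.1468]
tool_rot: [0.0, 0.707, 0.707, -0.0]
force: [1.9, 0.4, 6.5]
width: 0.0184
grip_force: 51.5
```

Emit:
jog_arm(
  targets=[
    {"linear":[0.0023,-0.0044,0],"dr":[0,0,0],"hand":-1},
    {"linear":[0.0049,-0.0085,0],"dr":[0,0,0],"hand":-1},
    {"linear":[0.0079,-0.0124,0],"dr":[0,0,0],"hand":-1},
  ],
)

```text
time_s: 9.45
eef_pos: [0.5214, -0.0073, 0.1468]
tool_rot: [0.0, 0.707, 0.707, 0.0]
force: [3.6, 0.2, 5.6]
width: 0.018
grip_force: 51.5
```

Emit:
jog_arm(
  targets=[
    {"linear":[0.0033,-0.0036,0],"dr":[0,0,0],"hand":-1},
    {"linear":[0.0069,-0.0069,0],"dr":[0,0,0],"hand":-1},
    {"linear":[0.0108,-0.0099,0],"dr":[0,0,0],"hand":-1},
  ],
)

```text
time_s: 9.75
eef_pos: [0.5137, 0.0014, 0.1467]
tool_rot: [0.0, 0.707, 0.707, 0.0]
force: [5.4, -0.6, 6.8]
width: 0.0186
grip_force: 51.4
```

Emit:
jog_arm(
  targets=[
    {"linear":[0.0041,-0.0026,0],"dr":[0,0,0],"hand":-1},
    {"linear":[0.0085,-0.0049,0],"dr":[0,0,0],"hand":-1},
    {"linear":[0.013,-0.0068,0],"dr":[0,0,0],"hand":-1},
  ],
)

```text
time_s: 10.05
eef_pos: [0.5085, 0.0118, 0.1468]
tool_rot: [0.0, 0.707, 0.707, 0.0]
force: [5.7, -1.2, 4.7]
width: 0.0179
grip_force: 51.4
```

Emit:
jog_arm(
  targets=[
    {"linear":[0.0047,-0.0015,0],"dr":[0,0,0],"hand":-1},
    {"linear":[0.0095,-0.0025,0],"dr":[0,0,0],"hand":-1},
    {"linear":[0.0143,-0.0032,0],"dr":[0,0,0],"hand":-1},
  ],
)

```text
time_s: 10.35
eef_pos: [0.5061, 0.0231, 0.1467]
tool_rot: [0.001, 0.707, 0.707, 0.0]
force: [6.5, -2.1, 5.3]
width: 0.0185
grip_force: 51.4
```

Emit:
jog_arm(
  targets=[
    {"linear":[0.0049,-0.0002,0],"dr":[0,0,0],"hand":-1},
    {"linear":[0.0098,0,0],"dr":[0,0,0],"hand":-1},
    {"linear":[0.0147,0.0006,0],"dr":[0,0,0],"hand":-1},
  ],
)

```text
time_s: 10.65
eef_pos: [0.5067, 0.0346, 0.1467]
tool_rot: [0.001, 0.707, 0.707, -0.0]
force: [6.2, -3.8, 4.3]
width: 0.0183
grip_force: 51.4
```

Emit:
jog_arm(
  targets=[
    {"linear":[0.0048,0.0011,0],"dr":[0,0,0],"hand":-1},
    {"linear":[0.0095,0.0025,0],"dr":[0,0,0],"hand":-1},
    {"linear":[0.014,0.0044,0],"dr":[0,0,0],"hand":-1},
  ],
)

```text
time_s: 10.95
eef_pos: [0.5101, 0.0456, 0.1467]
tool_rot: [0.001, 0.707, 0.707, -0.0]
force: [4.1, -4.9, 4.7]
width: 0.0183
grip_force: 51.4
```

Emit:
jog_arm(
  targets=[
    {"linear":[0.0044,0.0023,0],"dr":[0,0,0],"hand":-1},
    {"linear":[0.0085,0.0049,0],"dr":[0,0,0],"hand":-1},
    {"linear":[0.0124,0.0079,0],"dr":[0,0,0],"hand":-1},
  ],
)

```text
time_s: 11.25
eef_pos: [0.5161, 0.0552, 0.1467]
tool_rot: [0.001, 0.708, 0.707, -0.001]
force: [0.8, -7.0, 7.1]
width: 0.0184
grip_force: 51.5
```

Emit:
jog_arm(
  targets=[
    {"linear":[0.0036,0.0033,0],"dr":[0,0,0],"hand":-1},
    {"linear":[0.0053,0.0051,0],"dr":[0,0,0],"hand":-1},
  ],
)

```text
time_s: 11.45
eef_pos: [0.5198, 0.0592, 0.1467]
tool_rot: [0.001, 0.708, 0.707, -0.002]
force: [-0.7, -7.9, 8.9]
width: 0.0188
grip_force: 51.7
```

```bash
python3 -c "
from h import *
nxt(-227.5,2.5,4)"
```

```text
th 134.18623987576743 drag 6.019187327820264 rad -5.12509631820459 fz 8.879101912517505 cmdz? 0.14668685593052755 t 11.45
-230.0 [0.0016, 0.0018, 0]
-232.5 [0.0032, 0.0038, 0]
-235.0 [0.0046, 0.0057, 0]
-237.5 [0.0060, 0.0078, 0]
cmd after [0.527  0.0646]
```

Emit:
jog_arm(
  targets=[
    {"linear":[0.0016,0.0018,0],"dr":[0,0,0],"hand":-1},
    {"linear":[0.0032,0.0038,0],"dr":[0,0,0],"hand":-1},
  ],
)

```text
time_s: 11.65
eef_pos: [0.5224, 0.0615, 0.1466]
tool_rot: [0.0, 0.708, 0.707, -0.002]
force: [-3.6, -9.0, 8.7]
width: 0.0183
grip_force: 51.9
```

```bash
python3 -c "
from h import *
nxt(-232.5,2.5,4)"
```

```text
th 129.91662158842192 drag 8.541523219647257 rad -4.597134512189708 fz 8.721485632639778 cmdz? 0.14664471440584292 t 11.65
-235.0 [0.0015, 0.0020, 0]
-237.5 [0.0028, 0.0040, 0]
-240.0 [0.0041, 0.0061, 0]
-242.5 [0.0053, 0.0083, 0]
cmd after [0.5304 0.0665]
```

Drag is 8.5 N, about 5.8 N over friction, so it's snug. Settle, release and lift.

Emit:
jog_arm(
  targets=[
    {"linear":[0,0,0],"dr":[0,0,0],"hand":-1},
    {"linear":[0,0,0],"dr":[0,0,0],"hand":-1},
    {"linear":[0,0,0],"dr":[0,0,0],"hand":-1},
  ],
)

```text
time_s: 11.95
eef_pos: [0.5225, 0.0616, 0.1467]
tool_rot: [0.0, 0.708, 0.707, -0.002]
force: [-1.9, -6.9, 9.1]
width: 0.0185
grip_force: 51.8
```

```bash
python3 -c "
from h import *
nxt(-232.5,2.5,2)"
```

```text
th 129.5853692783124 drag 5.836799026750912 rad -4.112774425089012 fz 9.14381115135962 cmdz? 0.1466588943297244 t 11.95
-235.0 [0.0015, 0.0020, 0]
-237.5 [0.0028, 0.0040, 0]
cmd after [0.527  0.0646]
```

Emit:
jog_arm(
  targets=[
    {"linear":[0,0,0],"dr":[0,0,0],"hand":0.3},
    {"linear":[0,0,0],"dr":[0,0,0],"hand":0.3},
    {"linear":[0,0,0],"dr":[0,0,0],"hand":0.3},
    {"linear":[0,0,0],"dr":[0,0,0],"hand":0.3},
    {"linear":[0,0,-0.05],"dr":[0,0,0],"hand":0.3},
    {"linear":[0,0,-0.1],"dr":[0,0,0],"hand":0.3},
    {"linear":[0,0,-0.1],"dr":[0,0,0],"hand":0.3},
  ],
)

```text
time_s: 12.65
eef_pos: [0.5256, 0.0627, 0.232]
tool_rot: [0.003, 0.707, 0.707, 0.002]
force: [0.5, -0.2, -0.1]
width: 0.0559
grip_force: 0.0
```

Emit:
jog_arm(
  targets=[
    {"linear":[-0.04,0.008,0],"dr":[0,0,0],"hand":0.3},
    {"linear":[-0.434,0.085,0],"dr":[0,0,0],"hand":0.3},
    {"linear":[-0.434,0.085,0],"dr":[0,0,0],"hand":0.3},
    {"linear":[-0.434,0.085,0],"dr":[0,0,0],"hand":0.3},
    {"linear":[-0.434,0.085,0],"dr":[0,0,0],"hand":0.3},
    {"linear":[-0.434,0.085,0],"dr":[0,0,0],"hand":0.3},
    {"linear":[-0.434,0.085,0],"dr":[0,0,0],"hand":0.3},
    {"linear":[-0.434,0.085,0],"dr":[0,0,0],"hand":0.3},
    {"linear":[-0.434,0.085,0],"dr":[0,0,0],"hand":0.3},
    {"linear":[-0.434,0.085,0],"dr":[0,0,0],"hand":0.3},
    {"linear":[-0.434,0.085,0],"dr":[0,0,0],"hand":0.3},
  ],
)

```text
time_s: 13.75
eef_pos: [0.5914, -0.2831, 0.2265]
tool_rot: [-0.0, 0.707, 0.707, 0.0]
force: [-0.2, 0.1, -1.0]
width: 0.0554
grip_force: 0.0
```

```bash
python3 - <<'E'
from h import *
import cv2
a=r.read_camera("scene")[150:270,140:300,::-1]
cv2.imwrite("pics/s4.png",cv2.resize(a,(800,600),interpolation=cv2.INTER_CUBIC));print(r.observe()["eef_pos"])
E
```

```text
[ 0.5914 -0.283   0.2267]
```

View pics/s4.png

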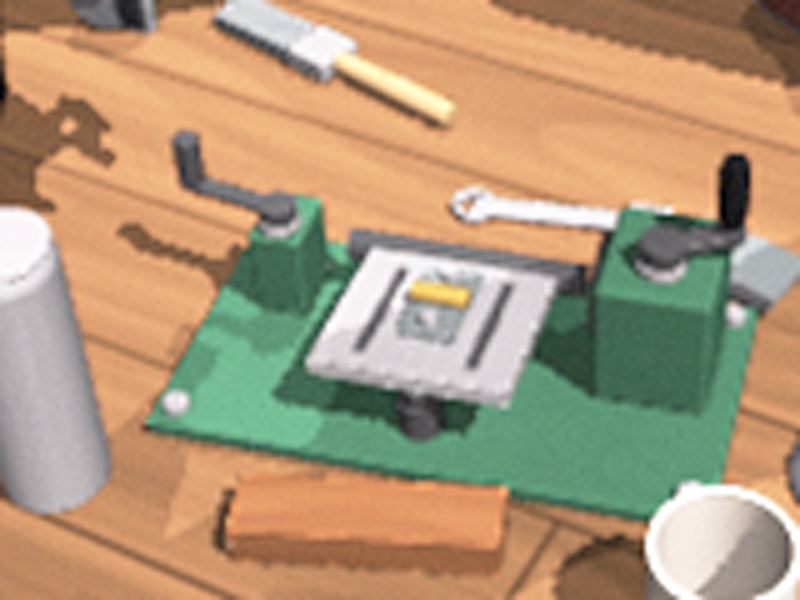

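The plate now rests on the stop screw, with its edge over the boss at (415,400). The clamp knob top is at (186,137), as predicted. Descending over the knob.

Emit:
jog_arm(
  targets=[
    {"linear":[-0.002,0.003,0.04],"dr":[0,0,0],"hand":0.3},
    {"linear":[-0.002,0.003,0.08],"dr":[0,0,0],"hand":0.3},
    {"linear":[-0.002,0.003,0.12],"dr":[0,0,0],"hand":0.3},
    {"linear":[-0.002,0.003,0.146],"dr":[0,0,0],"hand":0.3},
    {"linear":[-0.002,0.003,0.146],"dr":[0,0,0],"hand":0.3},
    {"linear":[-0.002,0.003,0.146],"dr":[0,0,0],"hand":0.3},
  ],
)

```text
time_s: 14.4
eef_pos: [0.594, -0.2852, 0.1106]
tool_rot: [0.0, 0.707, 0.707, 0.0]
force: [-0.5, -0.3, 1.6]
width: 0.0555
grip_force: 0.0
```

Emit:
jog_arm(
  targets=[
    {"linear":[0,0,0.007],"dr":[0,0,0],"hand":0.3},
    {"linear":[0,0,0.007],"dr":[0,0,0],"hand":-1},
    {"linear":[0,0,0.007],"dr":[0,0,0],"hand":-1},
    {"linear":[0,0,0.007],"dr":[0,0,0],"hand":-1},
    {"linear":[0,0,0.007],"dr":[0,0,0],"hand":-1},
    {"linear":[0,0,0.007],"dr":[0,0,0],"hand":-1},
    {"linear":[0,0,0.007],"dr":[0,0,0],"hand":-1},
  ],
  newtons=30,
)

```text
time_s: 15.1
eef_pos: [0.5944, -0.2864, 0.1051]
tool_rot: [0.001, 0.707, 0.707, 0.0]
force: [2.5, -0.6, 6.1]
width: 0.0169
grip_force: 30.1
```

```bash
python3 - <<'E'
from h import *
p=np.array([.592,-.2206]);q=np.radians(-88.2)
arc(p+.065*np.array([np.cos(q),np.sin(q)]),p,-94,6,6,.065)
E
```

```text
-94 [0.0002, -0.0082, 0]
-100 [0.0012, -0.0167, 0]
-106 [0.0031, -0.0249, 0]
-112 [0.0059, -0.0330, 0]
-118 [0.0095, -0.0407, 0]
-124 [0.0139, -0.0480, 0]
cmd after [ 0.5557 -0.2745]
```

Emit:
jog_arm(
  targets=[
    {"linear":[0.0002,-0.0082,0],"dr":[0,0,0.07],"hand":-1},
    {"linear":[0.0012,-0.0167,0],"dr":[0,0,0.14],"hand":-1},
    {"linear":[0.0031,-0.0249,0],"dr":[0,0,0.21],"hand":-1},
    {"linear":[0.0059,-0.033,0],"dr":[0,0,0.28],"hand":-1},
    {"linear":[0.0095,-0.0407,0],"dr":[0,0,0.35],"hand":-1},
    {"linear":[0.0139,-0.048,0],"dr":[0,0,0.42],"hand":-1},
  ],
)

```text
time_s: 15.7
eef_pos: [0.5567, -0.2735, 0.105]
tool_rot: [-0.0, 0.892, 0.452, 0.002]
force: [8.3, 8.3, 5.5]
width: 0.0174
grip_force: 30.3
```

```bash
python3 - <<'E'
from h import *
o=r.observe();e=o["eef_pos"][:2];p=np.array([.592,-.2206]);d=e-p;print(e,o["force"],o["wrist_torque"],np.hypot(*d),np.degrees(np.arctan2(d[1],d[0])),o["width"])
# tool x angle psi after 0.63 rad clockwise
psi=np.pi/2-.63;x=np.array([np.cos(psi),np.sin(psi)]);y=np.array([x[1],-x[0]])
c0=np.array([.5557,-.2745])
for t in range(-130,-167,-6):
    q=np.radians(t);g=(p+.065*np.array([np.cos(q),np.sin(q)])-c0)/.8;print(t,"[%.4f, %.4f, 0]"%(g@x,g@y))
E
```

```text
[ 0.5567 -0.2735] [8.27   8.2531 5.5139] [ 1.68   -1.6963  0.0477] 0.06357967291512151 -123.74501517091603 0.017425528509057105
-130 [0.0001, -0.0086, 0]
-136 [0.0011, -0.0170, 0]
-142 [0.0030, -0.0253, 0]
-148 [0.0058, -0.0333, 0]
-154 [0.0094, -0.0411, 0]
-160 [0.0137, -0.0484, 0]
-166 [0.0188, -0.0552, 0]
```

Emit:
jog_arm(
  targets=[
    {"linear":[0.0016,-0.0086,0],"dr":[0,0,0.07],"hand":-1},
    {"linear":[0.0029,-0.017,0],"dr":[0,0,0.14],"hand":-1},
    {"linear":[0.0048,-0.0253,0],"dr":[0,0,0.21],"hand":-1},
    {"linear":[0.0076,-0.0333,0],"dr":[0,0,0.28],"hand":-1},
    {"linear":[0.0112,-0.0411,0],"dr":[0,0,0.35],"hand":-1},
  ],
)

```text
time_s: 16.2
eef_pos: [0.5362, -0.2473, 0.1051]
tool_rot: [0.0, 0.979, 0.205, 0.003]
force: [15.3, 4.7, 1.7]
width: 0.017
grip_force: 30.0
```

```bash
python3 - <<'E'
from h import *
o=r.observe();e=o["eef_pos"][:2];p=np.array([.593,-.2196]);d=e-p;t=np.arctan2(d[1],d[0]);F=o["force"]
print(e,F,np.hypot(*d),np.degrees(t),"drag",-(F[0]*np.sin(t)-F[1]*np.cos(t)),"rad",F[0]*np.cos(t)+F[1]*np.sin(t))
psi=np.pi/2-.63-.525;x=np.array([np.cos(psi),np.sin(psi)]);y=np.array([x[1],-x[0]])
for a in (2,4,6,8):
    g=.065*(np.array([np.cos(t-np.radians(a)),np.sin(t-np.radians(a))])-np.array([np.cos(t),np.sin(t)]))/.8;print(a,g@x,g@y)
E
```

```text
[ 0.5362 -0.2473] [15.3408  4.6639  1.7081] 0.0631675619727292 -153.98807307034042 drag 2.5363417837999798 rad -15.832182430164973
2 -5.882652413668973e-05 -0.0028354058710455786
4 -1.866297489750934e-05 -0.005671137505529739
6 0.00012044171461951976 -0.008503740001266843
8 0.000358318066777651 -0.011329762268444805
```

Emit:
jog_arm(
  targets=[
    {"linear":[0.001,-0.0028,0],"dr":[0,0,0.02],"hand":-1},
    {"linear":[0.002,-0.0057,0],"dr":[0,0,0.04],"hand":-1},
    {"linear":[0.002,-0.0085,0],"dr":[0,0,0.06],"hand":-1},
  ],
)

```text
time_s: 16.5
eef_pos: [0.5369, -0.2466, 0.1055]
tool_rot: [0.006, 0.987, 0.161, 0.004]
force: [26.3, -30.4, -17.2]
width: 0.0167
grip_force: 30.4
```

```bash
cat > k.py <<'E'
from h import *
o=r.observe();e=o["eef_pos"][:2];p=np.array([.593,-.2196]);d=e-p;t=np.arctan2(d[1],d[0]);F=o["force"]
print(e,F,np.hypot(*d),np.degrees(t),"drag",-(F[0]*np.sin(t)-F[1]*np.cos(t)),"rad",F[0]*np.cos(t)+F[1]*np.sin(t))
E
python3 k.py
```

```text
[ 0.5369 -0.2466] [ 26.3219 -30.3667 -17.174 ] 0.062302781437281796 -154.26833901091825 drag 38.78329771517396 rad -10.527776073239416
```

The lever is on its end stop at the expected angle. Relieve the push, release, lift.

Emit:
jog_arm(
  targets=[
    {"linear":[0,0.006,0],"dr":[0,0,0],"hand":-1},
    {"linear":[0,0.0065,0],"dr":[0,0,0],"hand":0.3},
    {"linear":[0,0.0065,0],"dr":[0,0,0],"hand":0.3},
    {"linear":[0,0.0065,0],"dr":[0,0,0],"hand":0.3},
    {"linear":[0,0.0065,0],"dr":[0,0,0],"hand":0.3},
    {"linear":[0,0.0065,-0.05],"dr":[0,0,0],"hand":0.3},
    {"linear":[0,0.0065,-0.1],"dr":[0,0,0],"hand":0.3},
    {"linear":[-0.1,0.0065,-0.16],"dr":[0,0,0],"hand":0.3},
    {"linear":[-0.16,0.0065,-0.2],"dr":[0,0,0],"hand":0.3},
    {"linear":[-0.16,0.0065,-0.2],"dr":[0,0,0],"hand":0.3},
  ],
)

```text
time_s: 17.5
eef_pos: [0.4126, -0.2867, 0.2645]
tool_rot: [0.0, 0.987, 0.162, -0.0]
force: [-0.0, -1.1, -0.2]
width: 0.0554
grip_force: 0.0
```

```bash
python3 - <<'E'
from h import *
import cv2
b=r.read_camera("top")[110:245,200:380,::-1]; a=r.read_camera("scene")[150:285,140:320,::-1]
cv2.imwrite("pics/f.png",np.hstack([cv2.resize(x,(400,300),interpolation=cv2.INTER_CUBIC) for x in(a,b)]))
E
```

```text
(no output)
```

View pics/f.png

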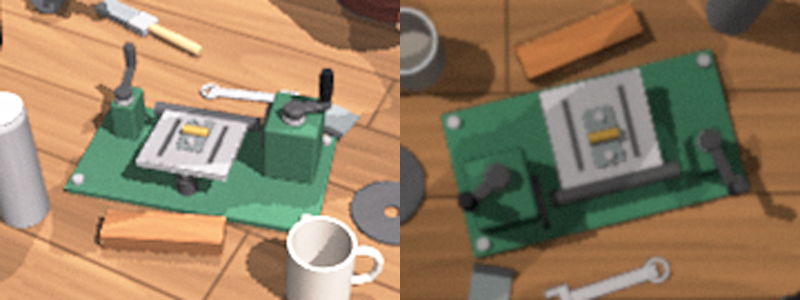

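Right crop: the lever now runs from its hub at (710,140) to the knob at (740,187). I'll check its angle numerically.

```bash
python3 - <<'E'
from h import *
import cv2
f=lambda x,y,z:ray("top",200+(x-400)*.45-.3,110+y*.45-.3,z)
h=f(710,140,.1);k=f(740,187,.132);d=k-h;print(h,k,np.degrees(np.arctan2(d[1],d[0])),np.hypot(*d[:2]))
b=r.read_camera("top")[150:210,300:380,::-1]
cv2.imwrite("pics/g.png",cv2.resize(b,(800,600),interpolation=cv2.INTER_CUBIC))
E
```

```text
[ 0.5921 -0.2226  0.1   ] [ 0.5326 -0.2488  0.132 ] -156.25151420671827 0.06505495613553762
```

View pics/g.png

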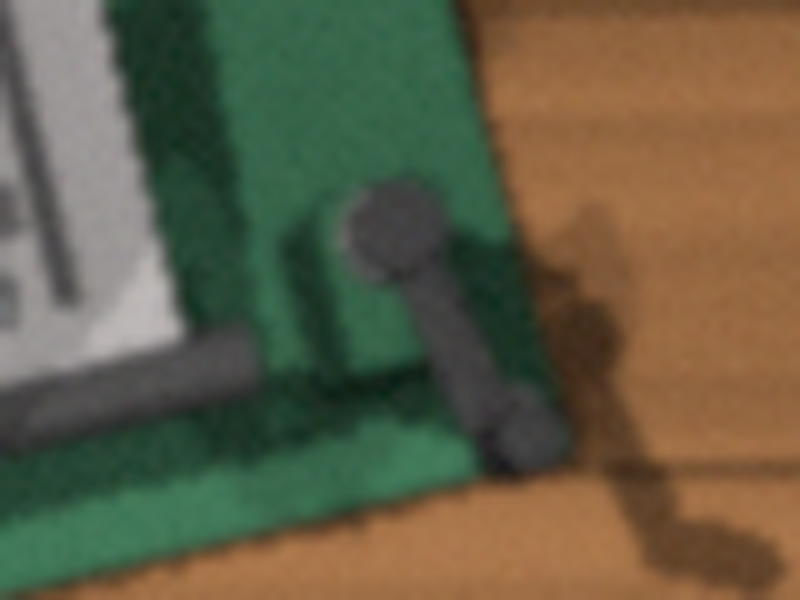

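The lever hub is at (395,228) and the knob at (530,430), giving a lever angle of -156.3° against -156.9° at the stop. It is at its end stop and the gripper is clear.

```bash
python3 -c "
from plant import r
print(r.sign_off())"
```

```text
the job is handed in; nothing more can be done
None
```

I wound the plate down until it bore on the stop screw, about 6 N over friction at the crank. I then swung the clamp lever to its end stop (within about 1° by camera), backed the gripper clear and handed the job in at about 18 s; no verdict came back.

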